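Roll two rollers on the test plate and reject the one out of true

ROBOT

A 6-joint arm with a two-finger parallel gripper is mounted at the origin on a cart in front of the work surface, level with it; the furniture and walls round the work are solid. World frame = base frame: x ahead of the robot, y to its left, z up, the work surface at z = 0. Lengths are in m, angles in rad, forces in N, time in s.
With the tool pointing down it reaches from about 0.35 to 0.975 m from the base axis. Payload 4.9 kg.
Tool frame: the origin (TCP) lies midway between the tips of the shut fingers; the grasp point (between the pads) lies arm.hold_point_z behind it (arm.hold_point_z is the distance from the TCP to the grasp point, in m); z points along the fingers, x is the direction in which the jaws open and shut, and the axes are right-handed (so a half turn about z gives the same grasp; the last joint's range is limited). The gripper opens to 85 mm and grips with 20 to 120 N. Pads are 22 mm wide; open, the fingers measure 114 mm over their backs; the gripper's body (76 mm by 85 mm) begins 54 mm behind the grasp point. The pads swing forward as they close: fully open they stand 13 mm farther back than shut.
Start: joints at [-1.377, 0.053, 1.613, -0, 1.476, -0.119], TCP at [0.192, -0.595, 0.231] pointing down, gripper open.
Joint ranges: [-3.01, 3.01], [-1.01, 2.22], [0.06, 2.58], [-1.02, 4.17], [0.09, 2.62], [-3.14, 3.14]. Speed limits (rad/s): [2.57, 2.57, 3.14, 3.14, 3.14, 3.14].

INTERFACE

Orientations are given as a rotation vector (axis times angle).
In Python, from rig import telemetry, capture, get_calibration, arm gives the robot as it stands.
- The arm moves only by the tool move_arm, never from a script. Its argument "rows" is a list of rows, each a list of 2 entries, a list of its own where there are three numbers: the shift along the tool's x, y, z normalised to -1 to 1, where 1 is 0.15 m, then the turn, a rotation vector about the tool's x, y, z normalised to -1 to 1, where 1 is pi/2 rad. In form: [[[x, y, z], [rx, ry, rz]], ...]. A call has 1 to 20 rows; each row is the pose to reach, as a shift and turn from the pose commanded when the call began, along the tool's axes at that moment; what a row does not reach only later rows make up. A row lasts 1/8 s, in which the tool goes at most 62.5 mm and 10.7 degrees, less where a joint would pass 70% of its speed; a pose out of reach is approached as far as the arm can. A call with a number of a shift or a turn outside -1 to 1 is refused whole. A call with a gripper value outside its range is refused whole. "jaw" is the finger opening in mm, from 0 to 85.4, set as the call begins (left out, the last holds). The fingers move at their own pace and stop on an object; "squeeze" is the grip in N (left out, the last holds). Time passes only in rows, so rows that repeat a pose let the fingers close. It gives the time, the measured TCP pose, the force and the opening at its end, in the units of the state.
- telemetry.sense(): the state, without advancing time (a new reading comes with each control period).
- capture(name): name is "scene" or "side" or "wrist"; returns (picture, depth): 480x640x3 uint8, blue, green, red; 480x640 float32, m along the optical axis (not along the pixel's ray), 0 where there is no reading.
- get_calibration(name): a dict with "K" (3x3 intrinsics, pixels), "rvec" (rotation vector, rad) and "tvec" (3), from world to camera coordinates, as OpenCV has them; the wrist camera has in their place "hand_eye" (4x4, takes a point from camera to tool coordinates, whose origin is the TCP and whose axes are the tool frame's). Camera axes: x right, y down, z forward; pixel columns grow to the right and rows downward; lengths in m; the calibration is good to about 2 mm. A picture is of the moment at which its call begins: read the wrist's pose just before it. get_calibration takes no time and is no camera call.
- arm.sign_off(): hands the job in, once; it reports no verdict.
The state is a dict: "clock": time; "joints": joint angles; "joint_velocities": joint speeds; "joint_efforts": joint torques, N m; "ee_pos": TCP position; "ee_rot": TCP orientation; "contact_force": force on the tool from outside, world axes, zero at the start; "ft_torque": the same for the moment, N m; "gripper_width": opening from 0.0 (shut) to 1.0 (fully open).
Only numpy, scipy, OpenCV 4.12 (cv2) and the standard library are available. Lean on these libraries where they do the work, as an engineer would, in place of code of your own. Each camera call takes 0.05 s, during which the arm holds its last target. There are 200 camera calls.

TASK

One of the two feed rollers on the test plate is out of true: its grey sleeve lifts as it turns. With a light fingertip on the sleeve, firm enough to carry the roller along but never pressing harder than about 10 N, roll first the left roller and then the right one along its lane through at least a third of a turn, keeping up the pressure as the sleeve rises or sinks. Then lay the one that lifts in the longer compartment of the white tray, leave the true one lying on the plate, and do not disturb the timer, the marker or the bottle.

Things in the scene. Friction and masses are not known exactly. Their poses are not given: they have to be found in the camera images.
- plate: flat aluminium test plate, 160 mm (own x, away from the robot) by 240 mm (own y, left); origin at the centre of its upper face, about 32 mm above the table. Stands on soft rubber feet: sinks straight down 0.25 mm per newton (4 N per mm), up to 11 mm, and springs back. Steel lips 6 mm wide, 8 mm high round its edge and along y = 0 make two lanes, each with one roller lying across it
- lane_left (a point): centre of the left lane's face (plate y = 60 mm; lane 148 mm long in x, 111 mm wide). Axes as the plate's. Rollers roll along +x (most room there), in one or several strokes. Per radian a roller travels 14.5 mm and a fingertip on the sleeve's top about 23 mm, so the top slips back about 8.5 mm under the fingertip
- lane_right (a point): centre of the right lane's face (plate y = -60 mm), same size. Exactly one of the two rollers is out of true: its sleeve sits 4.5 mm off the collars' axis, so the sleeve's top lies between 4 and 13 mm above that axis and rises or sinks as the roller turns; the true one's top stays 8.5 mm above it
- roller_a: one of two feed rollers, 94 mm long: two steel collars (29 mm diameter, 10 mm wide) that run on the plate, a grey sleeve (17 mm diameter, 60 mm long) between them, 8 mm journals. 0.1 to 0.2 kg; stays where left. Origin on the collars' axis at mid length, 14.5 mm above the plate's face; own y along the roller, z up at the start. The sleeve of either may be off the axis; the pose does not show it
- roller_b: one of two feed rollers, 94 mm long: two steel collars (29 mm diameter, 10 mm wide) that run on the plate, a grey sleeve (17 mm diameter, 60 mm long) between them, 8 mm journals. 0.1 to 0.2 kg; stays where left. Origin on the collars' axis at mid length, 14.5 mm above the plate's face; own y along the roller, z up at the start. The sleeve of either may be off the axis; the pose does not show it
- reject_tray: white open kit tray, fixed, 87 x 192 x 26 mm, long side along its own y; origin at the centre of its underside. Floor 2 mm thick; inside 68 mm wide (x), walls 25 mm high; a cross wall 16 mm high at y = 45 to 55 mm parts off a short compartment; the longer one runs from y = -86 to 45 mm (middle y = -20 mm), and a roller fits in it lying along y
- timer: bystander: round dial timer, 62 mm across, 44 mm high, origin at the centre of its underside; leave it alone
- felt_marker: bystander: felt marker lying on the table, 131 mm long, 11 mm thick, origin at the centre of its underside, between plate and tray; leave it alone
- frosted_bottle: bystander: frosted bottle, 39 mm across, 89 mm high, origin at the centre of its underside, standing behind; leave it alone
Things that resemble listed ones, but are neither listed nor needed, are in the scene too. What is shaped like the roller_b but blue is not meant.

How it is judged:
By the outcome, as a careful person would: the job done as asked, in the order asked, and still so for the second after the job is handed in, with the robot touching nothing.
It also fails if it takes over 70 s, if anything falls off the work surface, if the arm or the gripper's body presses on something with over 40 N, if the wrist force passes 120 N, or if a joint passes its speed limit or range.

## Working session

There is one attempt and no reset: what is moved stays moved. The work goes in short steps, Python scripts to look and compute and a tool call to move; the robot and the scene stay as the last step left them, time stands still between calls to the robot, and variables do not carry over. Pictures are saved under pics/ and viewed, about 8 in all and at most 12, crops included, and the job is handed in when it is done.

Besides the shell and the picture viewer there is one more tool, called after "Request:" in YAML: its name, and indented under it one key for each argument. move_arm: Moves the arm, as the interface text tells. Its arguments: {"type":"object","properties":{"rows":{"type":"array","items":{"type":"array"}},"jaw":{"type":"number"},"squeeze":{"type":"number"}},"required":["rows"]}

```bash
ls; mkdir -p pics
python3 - <<'E'
from rig import telemetry,capture,get_calibration,arm
import cv2,numpy as np
print(telemetry.sense(), arm.hold_point_z)
for n in("scene","side"):
    p,d=capture(n); cv2.imwrite(f"pics/{n}0.png",p); np.save(f"pics/{n}0.npy",d); print(n,get_calibration(n))
print(get_calibration("wrist"))
E
```

```text
pics
{'clock': 0.0, 'joints': array([-1.37701541e+00,  5.33726562e-02,  1.61428309e+00,  1.39939880e-05,
        1.47597995e+00, -1.18993812e-01]), 'joint_velocities': array([ 9.96489663e-05, -1.30338095e-03, -8.90989703e-04,  9.77759089e-04,
        3.08173517e-04,  7.06730073e-04]), 'joint_efforts': array([ 2.22028866e-03, -3.93675828e+01, -3.70179212e+01,  9.23398829e-05,
        7.01969329e-03,  5.51327048e-06]), 'ee_pos': array([ 0.19220148, -0.59406936,  0.23005973]), 'ee_rot': array([-2.53918905e+00,  1.84751845e+00,  2.33657341e-03]), 'contact_force': array([-0.42132307,  0.53096208,  0.19076428]), 'ft_torque': array([-0.04421905, -0.05696315,  0.05138051]), 'gripper_width': 1.0000616775791162} 0.0187
scene {'K': array([[607.70343645,   0.        , 321.53831554],
       [  0.        , 607.70343645, 247.68120177],
       [  0.        ,   0.        ,   1.        ]]), 'rvec': array([ 0.94342297, -2.13713809,  1.34438138]), 'tvec': array([0.37530631, 0.19385887, 0.92020448])}
side {'K': array([[499.65164903,   0.        , 312.94553746],
       [  0.        , 499.65164903, 232.63750699],
       [  0.        ,   0.        ,   1.        ]]), 'rvec': array([ 1.93294076, -0.32547336,  0.25356429]), 'tvec': array([-0.4367921 ,  0.14357629,  1.00356552])}
{'K': array([[351.466725  ,   0.        , 322.08431423],
       [  0.        , 351.466725  , 237.91579377],
       [  0.        ,   0.        ,   1.        ]]), 'hand_eye': array([[ 9.99999847e-01, -2.08972709e-04, -5.11492581e-04,
        -1.43634681e-03],
       [ 3.63260138e-04,  9.46184284e-01,  3.23628133e-01,
        -8.27207173e-02],
       [ 4.16336794e-04, -3.23628270e-01,  9.46184216e-01,
        -1.41985384e-01],
       [ 0.00000000e+00,  0.00000000e+00,  0.00000000e+00,
         1.00000000e+00]])}
```

View pics/scene0.png

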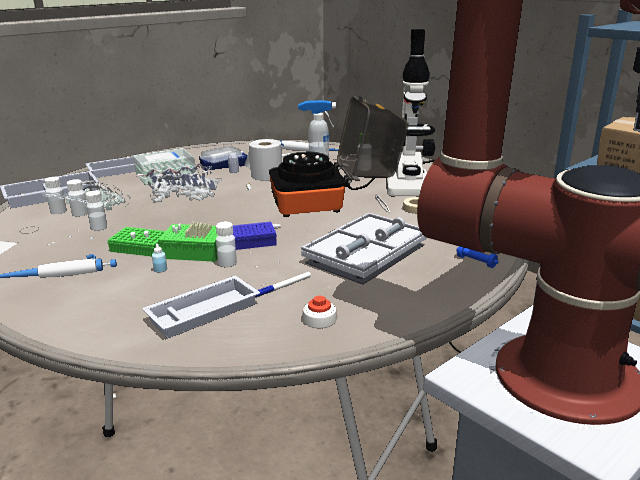

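View pics/side0.png

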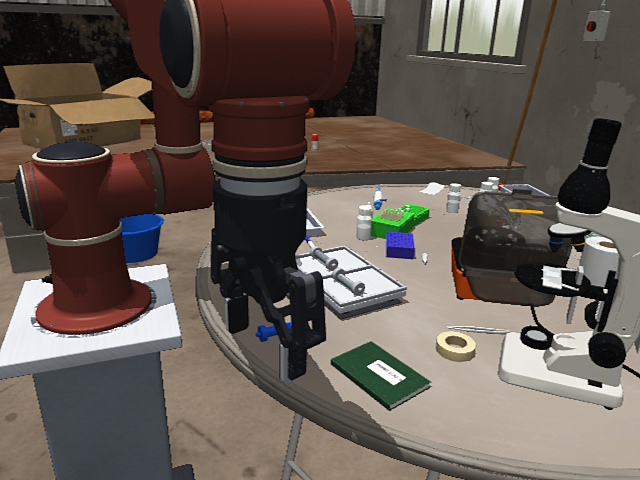

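Scene view: plate near (365,243) with rollers at (352,246) and (388,228), tray at (200,303), timer (320,312), marker (285,285), bottle (226,245). Side view: plate at (350,280). Next I deproject these pixels.

```bash
cat > h.py <<'E'
from rig import telemetry,capture,get_calibration,arm
import cv2,numpy as np
from scipy.spatial.transform import Rotation as R
def toolT():
    s=telemetry.sense(); T=np.eye(4); T[:3,:3]=R.from_rotvec(s['ee_rot']).as_matrix(); T[:3,3]=s['ee_pos']; return T
def camT(n,T=None):
    c=get_calibration(n)
    if n=='wrist': return (toolT() if T is None else T)@c['hand_eye']
    M=np.eye(4); M[:3,:3]=R.from_rotvec(c['rvec']).as_matrix(); M[:3,3]=c['tvec']; return np.linalg.inv(M)
def cloud(n,d,T=None):
    K=get_calibration(n)['K']; v,u=np.mgrid[:480,:640]
    P=np.stack([(u-K[0,2])/K[0,0]*d,(v-K[1,2])/K[1,1]*d,d],-1); W=camT(n,T)
    return P@W[:3,:3].T+W[:3,3]
def proj(n,p,T=None):
    K=get_calibration(n)['K']; W=np.linalg.inv(camT(n,T)); q=np.atleast_2d(p)@W[:3,:3].T+W[:3,3]; q=q@K.T; return q[:,:2]/q[:,2:]
E
python3 - <<'E'
from h import *
d=np.load('pics/scene0.npy'); C=cloud('scene',d)
pts=dict(plateL=(303,249),plateNear=(360,277),plateR=(425,240),plateFar=(365,214),roA=(352,246),roB=(388,228),trL=(146,312),trN=(160,333),trR=(260,290),trF=(240,279),timer=(320,300),mk1=(258,293),mk2=(309,275),bot=(226,225),orange=(310,195),spray=(318,130),boxlid=(370,120),timerside=(320,322),microsc=(408,187),roll=(265,160))
for k,(u,v) in pts.items(): print(k,np.round(C[v,u],3))
E
```

```text
plateL [0.56  0.052 0.035]
plateNear [0.429 0.017 0.008]
plateR [ 0.465 -0.228 -0.001]
plateFar [ 0.598 -0.17   0.039]
roA [ 0.474 -0.004  0.053]
roB [ 0.49 -0.13  0.05]
trL [0.566 0.402 0.027]
trN [ 0.531  0.399 -0.001]
trR [0.52  0.194 0.009]
trF [0.555 0.214 0.026]
timer [0.37  0.175 0.044]
mk1 [0.489 0.22  0.026]
mk2 [0.507 0.082 0.006]
bot [0.666 0.165 0.089]
orange [ 0.753 -0.135  0.053]
spray [ 1.029 -0.408  0.114]
boxlid [ 0.672 -0.256  0.231]
timerside [0.354 0.189 0.013]
microsc [ 0.666 -0.401  0.03 ]
roll [ 1.026 -0.206  0.065]
```

Request:
move_arm:
  rows:
    - [[-0.25,-0.25,0],[0,0,0]]
    - [[-0.5,-0.5,0],[0,0,0]]
    - [[-0.75,-0.75,0],[0,0,0]]
    - [[-1,-1,0],[0,0,0]]
  jaw: 0

```text
clock: 0.6
ee_pos: [0.2893, -0.404, 0.2307]
ee_rot: [-2.539, 1.849, 0.001]
contact_force: [1.1, 0.1, 0.4]
gripper_width: 0.142
```

Request:
move_arm:
  rows:
    - [[-0.25,-0.25,0],[0,0,0]]
    - [[-0.5,-0.5,0],[0,0,0]]
    - [[-0.75,-0.75,0],[0,0,0]]
    - [[-1,-1,0],[0,0,0]]

```text
clock: 1.1
ee_pos: [0.3857, -0.2152, 0.231]
ee_rot: [-2.54, 1.849, 0.0]
contact_force: [1.7, -0.0, -0.2]
gripper_width: 0.003
```

Request:
move_arm:
  rows:
    - [[-0.25,-0.25,0],[0,0,-0.1]]
    - [[-0.5,-0.5,0],[0,0,-0.2]]
    - [[-0.75,-0.75,0],[0,0,-0.3]]
    - [[-0.95,-1,0],[0,0,-0.4]]
    - [[-0.95,-1,0],[0,0,-0.5]]
    - [[-0.95,-1,0],[0,0,-0.6]]
    - [[-0.95,-1,0],[0,0,-0.7]]
    - [[-0.95,-1,0],[0,0,-0.8]]
    - [[-0.95,-1,0],[0,0,-0.91]]
    - [[-0.95,-1,0],[0,0,-0.91]]
    - [[-0.95,-1,0],[0,0,-0.91]]
    - [[-0.95,-1,0],[0,0,-0.91]]

```text
clock: 2.6
ee_pos: [0.4843, -0.0351, 0.2312]
ee_rot: [-3.13, -0.267, 0.0]
contact_force: [0.5, -0.2, 0.2]
gripper_width: 0.004
```

Run:
```python
from h import *
s=telemetry.sense(); print(s['clock'],s['ee_pos'],s['ee_rot'],s['joints'],s['contact_force'],s['gripper_width']); T=toolT(); print(T[:3,0])
p,d=capture('wrist'); cv2.imwrite('pics/w1.png',p); np.savez('pics/w1.npz',d=d,T=T)
```

```text
2.6 [ 0.48425686 -0.03514028  0.23120543] [-3.13017836e+00 -2.66893334e-01  2.64286727e-04] [-2.25863645e-01 -2.91088749e-01  1.92795307e+00  2.42646669e-06
  1.50490584e+00 -3.95981500e-01] [ 0.54628682 -0.19963547  0.16833032] 0.0037880128134270834
[ 9.85564834e-01  1.69298350e-01 -1.62835482e-04]
```

View pics/w1.png

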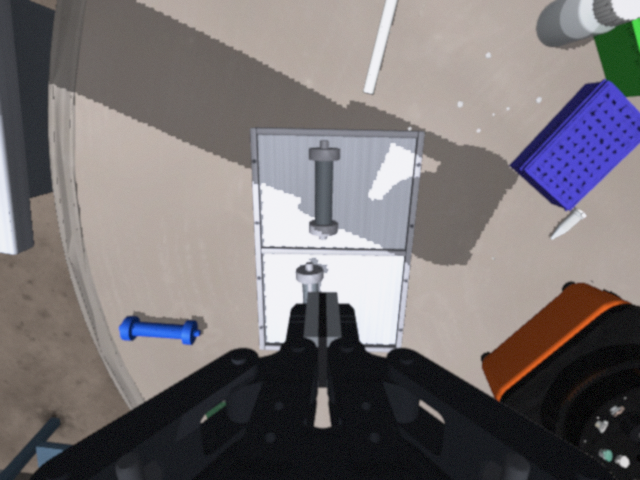

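Wrist view: the plate spans about (252..422,130..350). The left roller lies at (323,190); the right one at (310,275) is partly behind the fingers.

```bash
cat >> h.py <<'E'
def heightmap(P,c,yaw,xr,yr,res=.001):
    r=R.from_euler('z',-yaw).as_matrix(); Q=(P.reshape(-1,3)-c)@r.T
    m=(Q[:,0]>xr[0])&(Q[:,0]<xr[1])&(Q[:,1]>yr[0])&(Q[:,1]<yr[1]); return Q[m]
E
python3 - <<'E'
from h import *
z=np.load('pics/w1.npz'); d=z['d']; T=z['T']; C=cloud('wrist',d,T)
# lips corners in px
for n,(u,v) in dict(fl_near=(254,131),fl_far=(421,133),mid_near=(259,250),mid_far=(409,250)).items(): print(n,np.round(C[v,u],4), np.round(C[v+1,u+1],4))
face=C[215:240,350:400].reshape(-1,3); print('face',np.median(face,0), np.round(face.std(0),4))
m=(C[...,2]>.036)&(C[...,2]<.08)
u0=np.zeros((480,640),bool); u0[120:262,248:428]=1; M=m&u0
pts=C[M][:,:2].astype(np.float32); print(cv2.minAreaRect(pts))
# roller left
M2=np.zeros_like(M); M2[140:242,300:348]=1; M2&=C[...,2]>.0395
Q=C[M2]; print(cv2.minAreaRect(Q[:,:2].astype(np.float32)), Q.mean(0))
for v in range(142,242,4):
    row=C[v,300:348]; k=row[:,2]>.038
    if k.any(): i=row[:,2].argmax(); print(v, np.round(row[k][:,0].min(),4),np.round(row[k][:,0].max(),4),'y',np.round(row[i,1],4),'ztop',np.round(row[i],4))
E
```

```text
fl_near [0.4098 0.0266 0.039 ] [0.4112 0.026  0.041 ]
fl_far [0.5602 0.0506 0.0387] [0.5611 0.0499 0.0395]
mid_near [ 0.4273 -0.088   0.039 ] [ 0.4283 -0.089   0.0385]
mid_far [ 0.5777 -0.0623  0.0387] [ 0.5792 -0.0634  0.038 ]
face [ 0.53937199 -0.04647199  0.03060347] [0.0151 0.0095 0.0194]
((0.4943429231643677, -0.023931965231895447), (0.1604296714067459, 0.13232071697711945), 8.597772598266602)
((0.48030292987823486, -0.006942484527826309), (0.028499871492385864, 0.11270324140787125), 9.111522674560547) [ 0.48095424 -0.01307371  0.05604398]
142 0.4706 0.4777 y 0.0286 ztop [0.475  0.0286 0.0492]
146 0.4712 0.4783 y 0.0248 ztop [0.4729 0.0248 0.0499]
150 0.462 0.4896 y 0.0226 ztop [0.4751 0.0226 0.0607]
154 0.4626 0.4903 y 0.0194 ztop [0.4774 0.0194 0.06  ]
158 0.4631 0.4898 y 0.0162 ztop [0.4779 0.0162 0.061 ]
162 0.4691 0.4854 y 0.0116 ztop [0.4761 0.0116 0.0541]
166 0.4697 0.486 y 0.0083 ztop [0.4776 0.0083 0.0542]
170 0.4702 0.4867 y 0.0045 ztop [0.4764 0.0045 0.0542]
174 0.4708 0.4873 y 0.0011 ztop [0.4779 0.0011 0.0545]
178 0.4714 0.4869 y -0.0022 ztop [ 0.4803 -0.0022  0.053
[... 183 characters left out ...]
0.4739 0.4896 y -0.0165 ztop [ 0.4828 -0.0165  0.0547]
198 0.4745 0.4903 y -0.0212 ztop [ 0.4789 -0.0212  0.0539]
202 0.4751 0.491 y -0.0244 ztop [ 0.4814 -0.0244  0.0545]
206 0.4758 0.4917 y -0.0286 ztop [ 0.4802 -0.0286  0.0541]
210 0.4764 0.4925 y -0.0317 ztop [ 0.4855 -0.0317  0.0536]
214 0.4771 0.4933 y -0.0357 ztop [ 0.4843 -0.0357  0.054 ]
218 0.4777 0.4939 y -0.0394 ztop [ 0.4858 -0.0394  0.0541]
222 0.4726 0.4994 y -0.043 ztop [ 0.4874 -0.043   0.0543]
226 0.4732 0.5012 y -0.0455 ztop [ 0.485  -0.0455  0.0606]
230 0.4739 0.5005 y -0.0497 ztop [ 0.4848 -0.0497  0.06  ]
234 0.4772 0.498 y -0.0531 ztop [ 0.4891 -0.0531  0.0597]
238 0.4858 0.4915 y -0.0607 ztop [ 0.4886 -0.0607  0.0496]
```

Left roller: the sleeve top sits 6.4 mm below the collar top with no sideways offset, so it looks true. I'm going to it now.

Request:
move_arm:
  rows:
    - [[-0.036,-0.132,0.35],[0,0,0]]
    - [[-0.036,-0.132,0.7],[0,0,0]]
    - [[-0.036,-0.132,0.95],[0,0,0]]
    - [[-0.036,-0.132,0.95],[0,0,0]]
    - [[-0.036,-0.132,0.95],[0,0,0]]
  jaw: 0

```text
clock: 3.28
ee_pos: [0.4768, -0.0168, 0.0906]
ee_rot: [3.129, 0.268, 0.004]
contact_force: [0.5, 0.2, 0.4]
gripper_width: 0.005
```

Request:
move_arm:
  rows:
    - [[0,0,0.1],[0,0,0]]
    - [[0,0,0.2],[0,0,0]]
    - [[0,0,0.2],[0,0,0]]
    - [[0,0,0.2],[0,0,0]]

```text
clock: 3.78
ee_pos: [0.4756, -0.0166, 0.0587]
ee_rot: [-3.13, -0.269, 0.0]
contact_force: [0.6, -0.7, -0.0]
gripper_width: -0.004
```

Request:
move_arm:
  rows:
    - [[0,0,0.02],[0,0,0]]
    - [[0,0,0.03],[0,0,0]]
    - [[0,0,0.034],[0,0,0]]
    - [[0,0,0.037],[0,0,0]]
    - [[0,0,0.037],[0,0,0]]

```text
clock: 4.4
ee_pos: [0.476, -0.0166, 0.0536]
ee_rot: [3.13, 0.269, 0.001]
contact_force: [-0.1, -0.2, 2.7]
gripper_width: 0.002
```

Request:
move_arm:
  rows:
    - [[0,0,0.004],[0,0,0]]
    - [[0.013,0,0.004],[0,0,0]]
    - [[0.027,0,0.004],[0,0,0]]
    - [[0.04,0,0.004],[0,0,0]]
    - [[0.04,0,0.004],[0,0,0]]

```text
clock: 5.03
ee_pos: [0.482, -0.0156, 0.0529]
ee_rot: [3.13, 0.269, 0.001]
contact_force: [0.8, 0.1, 5.3]
gripper_width: -0.002
```

Request:
move_arm:
  rows:
    - [[0.013,0,0],[0,0,0]]
    - [[0.027,0,0],[0,0,0]]
    - [[0.04,0,0],[0,0,0]]
    - [[0.053,0,0],[0,0,0]]
    - [[0.067,0,0],[0,0,0]]
    - [[0.08,0,0],[0,0,0]]
    - [[0.08,0,0],[0,0,0]]

```text
clock: 5.9
ee_pos: [0.4937, -0.0137, 0.0529]
ee_rot: [3.13, 0.269, 0.001]
contact_force: [0.6, -0.5, 5.4]
gripper_width: 0.001
```

Run:
```python
from h import *
T=toolT(); p,d=capture('wrist'); cv2.imwrite('pics/w2.png',p); np.savez('pics/w2.npz',d=d,T=T)
p,d=capture('scene'); cv2.imwrite('pics/s2.png',cv2.resize(p[180:300,260:460],(800,480)))
```

```text
(no output)
```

View pics/w2.png

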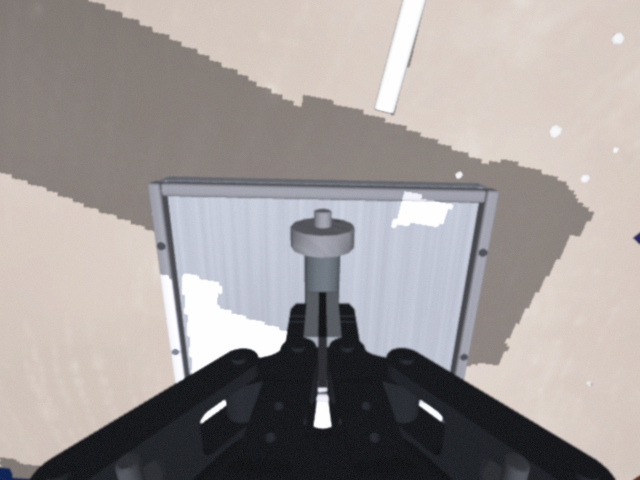

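The roller follows the fingertip: its collar at (322,235) is now near mid-lane. I check the numbers.

Run:
```python
from h import *
for f,b in(('w1',(148,160,300,348)),('w2',(225,250,280,365))):
    z=np.load(f'pics/{f}.npz'); C=cloud('wrist',z['d'],z['T'])[b[0]:b[1],b[2]:b[3]].reshape(-1,3)
    Q=C[(C[:,2]>.05)&(C[:,2]<.066)]; ux=np.array([.986,.165,0]); a=Q@ux; print(np.percentile(a,[2,50,98]),Q[:,2].max())
```

```text
[0.45968331 0.472172   0.48470645] 0.06099429302024506
[0.47130774 0.48333697 0.49540755] 0.05948981066038192
```

Request:
move_arm:
  rows:
    - [[0.013,0,0],[0,0,0]]
    - [[0.027,0,0],[0,0,0]]
    - [[0.04,0,0],[0,0,0]]
    - [[0.053,0,0],[0,0,0]]
    - [[0.067,0,0],[0,0,0]]
    - [[0.08,0,0],[0,0,0]]
    - [[0.1,0,0],[0,0,0]]
    - [[0.1,0,0],[0,0,0]]

```text
clock: 7.0
ee_pos: [0.5085, -0.0113, 0.0529]
ee_rot: [3.129, 0.269, 0.001]
contact_force: [0.1, -1.4, 5.1]
gripper_width: 0.0
```

Request:
move_arm:
  rows:
    - [[0,0,-0.02],[0,0,0]]
    - [[0,0,-0.05],[0,0,0]]
    - [[-0.04,0,-0.05],[0,0,0]]
    - [[-0.08,0,-0.05],[0,0,0]]
    - [[-0.08,0,-0.04],[0,0,0]]
    - [[-0.08,0,-0.02],[0,0,0]]
    - [[-0.08,0,-0.008],[0,0,0]]
    - [[-0.08,0,-0.003],[0,0,0]]
    - [[-0.08,0,0],[0,0,0]]
    - [[-0.08,0,0],[0,0,0]]

```text
clock: 8.25
ee_pos: [0.4969, -0.0129, 0.0532]
ee_rot: [-3.13, -0.269, -0.002]
contact_force: [-0.7, 1.2, 3.3]
gripper_width: 0.002
```

Request:
move_arm:
  rows:
    - [[0.013,0,0],[0,0,0]]
    - [[0.027,0,0],[0,0,0]]
    - [[0.04,0,0],[0,0,0]]
    - [[0.053,0,0],[0,0,0]]
    - [[0.067,0,0],[0,0,0]]
    - [[0.08,0,0],[0,0,0]]
    - [[0.093,0,0],[0,0,0]]
    - [[0.107,0,0],[0,0,0]]
    - [[0.12,0,0],[0,0,0]]
    - [[0.133,0,0],[0,0,0]]
    - [[0.147,0,0],[0,0,0]]
    - [[0.16,0,0],[0,0,0]]
    - [[0.173,0,0],[0,0,0]]
    - [[0.187,0,0],[0,0,0]]
    - [[0.2,0,0],[0,0,0]]
    - [[0.2,0,0],[0,0,0]]

```text
clock: 10.25
ee_pos: [0.5264, -0.0081, 0.0529]
ee_rot: [3.129, 0.269, 0.001]
contact_force: [-0.4, -0.4, 5.0]
gripper_width: -0.005
```

Request:
move_arm:
  rows:
    - [[0,0,-0.1],[0,0,0]]
    - [[0,0,-0.4],[0,0,0]]
    - [[-0.1,0.2,-0.7],[0,0,0]]
    - [[-0.2,0.45,-1],[0,0,0]]
    - [[-0.3,0.7,-1],[0,0,0]]
    - [[-0.385,0.827,-1],[0,0,0]]
    - [[-0.385,0.827,-1],[0,0,0]]
    - [[-0.385,0.827,-1],[0,0,0]]

```text
clock: 11.25
ee_pos: [0.4899, -0.1394, 0.2024]
ee_rot: [-3.129, -0.269, 0.001]
contact_force: [0.5, -0.8, -0.9]
gripper_width: -0.0
```

Run:
```python
from h import *
s=telemetry.sense(); print(s['clock'],s['ee_pos'])
T=toolT(); p,d=capture('wrist'); cv2.imwrite('pics/w3.png',p); np.savez('pics/w3.npz',d=d,T=T)
```

```text
11.25 [ 0.48992916 -0.13937194  0.20241595]
```

View pics/w3.png

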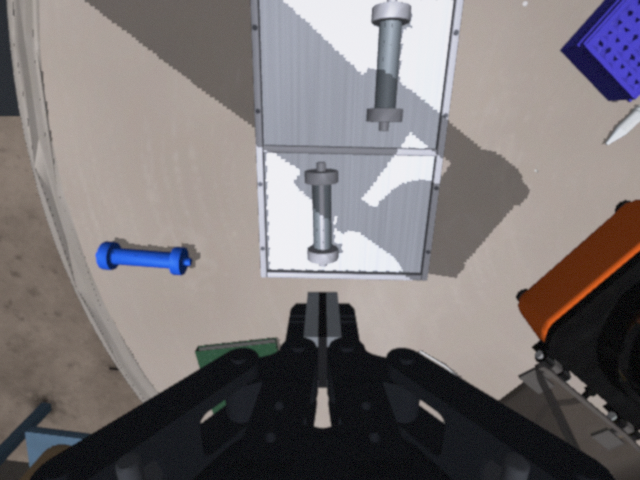

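Left roller at (387,70) has rolled well forward. The right roller is at (322,213) and fully visible.

Run:
```python
from h import *
z=np.load('pics/w3.npz'); C=cloud('wrist',z['d'],z['T'])
ux=np.array([.986,.165,0]);uy=np.array([-.165,.986,0])
def prof(u0,u1,v0,v1,st=4):
  for v in range(v0,v1,st):
    r=C[v,u0:u1]; k=r[:,2]>.0365
    if k.any():
        a=r[k]@ux; i=r[:,2].argmax(); j=k.nonzero()[0][0]; print(v,'x',np.round([a.min(),a.max(),(a.min()+a.max())/2],4),'y',np.round(r[i]@uy,4),'z',np.round(r[i,2],4),'xtop',np.round(r[i]@ux,4), np.round(np.median(r[r[:,2]>r[:,2].max()-.0008],0),4))
prof(300,345,160,272)
print('L');prof(360,415,2,130,10)
print('lips', C[260,264],C[272,350], C[150,350])
```

```text
164 x [0.4546 0.4613 0.4579] y -0.1695 z 0.0499 xtop 0.4587 [ 0.4806 -0.0915  0.0499]
168 x [0.4546 0.4648 0.4597] y -0.1728 z 0.0498 xtop 0.4571 [ 0.4795 -0.095   0.0498]
172 x [0.4446 0.4722 0.4584] y -0.1747 z 0.0592 xtop 0.4588 [ 0.4839 -0.0963  0.0588]
176 x [0.4446 0.4724 0.4585] y -0.1778 z 0.0604 xtop 0.458 [ 0.4816 -0.0997  0.0598]
180 x [0.4446 0.4724 0.4585] y -0.1335 z 0.3445 xtop 0.4586 [ 0.4745 -0.056   0.3445]
184 x [0.4506 0.4666 0.4586] y -0.1335 z 0.3445 xtop 0.4586 [ 0.4745 -0.056   0.3445]
188 x [0.4502 0.4666 0.4584] y -0.1895 z 0.0499 xtop 0.4589 [ 0.4836 -0.1113  0.0495]
192 x [0.4502 0.4668 0.4585] y -0.1931 z 0.0488 xtop 0.458 [ 0.4846 -0.1149  0.0485]
196 x [0.4501 0.4667 0.4584] y -0.1963 z 0.05 xtop 0.4606 [ 0.4852 -0.118   0.0496]
200 x [0.4511 0.4668 0.459 ] y -0.1999 z 0.0496 xtop 0.4589 [ 0.4862 -0.1214  0.0493]
204 x [0.451  0.4668 0.4589] y -0.2034 z 0.0494 xtop 0.4606 [ 0.4864 -0.125   0.0488]
208 x [0.451  0.4669 0.459 ] y -0.2069 z 0.0497 xtop 0.4589 [ 0.4852 -0.1287  0.0493]
212 x [0.451  0.4669 0.459 ] y -0.1335 z 0.3445 xtop 0.4586 [ 0.4745 -0.
[... 1721 characters left out ...]
173 0.488 ] y -0.1335 z 0.3445 xtop 0.4586 [ 0.4745 -0.056   0.3445]
72 x [0.5009 0.5167 0.5088] y -0.1006 z 0.0544 xtop 0.5064 [ 0.5189 -0.0151  0.0541]
82 x [0.5005 0.5164 0.5084] y -0.1075 z 0.0543 xtop 0.5084 [ 0.5179 -0.0223  0.054 ]
92 x [0.5007 0.516  0.5084] y -0.1145 z 0.0543 xtop 0.5112 [ 0.5214 -0.0288  0.0536]
102 x [0.5006 0.5172 0.5089] y -0.1216 z 0.0538 xtop 0.5094 [ 0.5231 -0.0358  0.0534]
112 x [0.4946 0.5212 0.5079] y -0.1289 z 0.0605 xtop 0.5118 [ 0.5241 -0.0431  0.0604]
122 x [0.5048 0.5116 0.5082] y -0.1363 z 0.0499 xtop 0.5103 [ 0.5259 -0.0502  0.0499]
lips [ 0.44236232 -0.18926915  0.03973262] [ 0.52477297 -0.18938792  0.03558048] [ 0.50226357 -0.07734295  0.03774812]
```

Left roller moved 36.5 mm along x, about 144°, with its sleeve height unchanged. The right sleeve is at its lowest phase, 10.9 mm below the collar top, so it is the eccentric one and should rise 4.5(1−cosθ) mm. I approach it now.

Request:
move_arm:
  rows:
    - [[-0.048,-0.033,0.35],[0,0,0]]
    - [[-0.048,-0.033,0.7],[0,0,0]]
    - [[-0.048,-0.033,0.9],[0,0,0]]
    - [[-0.048,-0.033,0.96],[0,0,0]]
    - [[-0.048,-0.033,0.96],[0,0,0]]
    - [[-0.048,-0.033,0.96],[0,0,0]]

```text
clock: 12.05
ee_pos: [0.4837, -0.1367, 0.0606]
ee_rot: [3.128, 0.27, 0.005]
contact_force: [-0.1, 0.2, 1.0]
gripper_width: 0.003
```

Request:
move_arm:
  rows:
    - [[0,0,0.03],[0,0,0]]
    - [[0,0,0.05],[0,0,0]]
    - [[0,0,0.06],[0,0,0]]
    - [[0,0,0.065],[0,0,0]]
    - [[0,0,0.065],[0,0,0]]

```text
clock: 12.68
ee_pos: [0.4824, -0.1363, 0.0492]
ee_rot: [-3.13, -0.269, -0.001]
contact_force: [0.1, 0.7, 1.9]
gripper_width: 0.003
```

Request:
move_arm:
  rows:
    - [[0,0,0.0073],[0,0,0]]
    - [[0,0,0.0073],[0,0,0]]
    - [[0.0123,0,0.0072],[0,0,0]]
    - [[0.0247,0,0.0067],[0,0,0]]
    - [[0.0371,0,0.006],[0,0,0]]
    - [[0.0497,0,0.0049],[0,0,0]]
    - [[0.0497,0,0.0049],[0,0,0]]

```text
clock: 13.55
ee_pos: [0.49, -0.1349, 0.0488]
ee_rot: [-3.13, -0.269, -0.001]
contact_force: [-1.2, 2.0, 4.3]
gripper_width: 0.0
```

Request:
move_arm:
  rows:
    - [[0.0126,0,0.0007],[0,0,0]]
    - [[0.0254,0,-0.0009],[0,0,0]]
    - [[0.0383,0,-0.0027],[0,0,0]]
    - [[0.0514,0,-0.0047],[0,0,0]]
    - [[0.0514,0,-0.0047],[0,0,0]]

```text
clock: 14.18
ee_pos: [0.4976, -0.1335, 0.0496]
ee_rot: [-3.13, -0.269, -0.001]
contact_force: [-1.4, 2.3, 6.4]
gripper_width: -0.001
```

Request:
move_arm:
  rows:
    - [[0.0134,0,-0.0023],[0,0,0]]
    - [[0.0269,0,-0.0047],[0,0,0]]
    - [[0.0408,0,-0.0073],[0,0,0]]
    - [[0.0549,0,-0.01],[0,0,0]]
    - [[0.0549,0,-0.01],[0,0,0]]

```text
clock: 14.8
ee_pos: [0.5056, -0.132, 0.0511]
ee_rot: [-3.129, -0.269, -0.0]
contact_force: [-0.6, 3.9, 5.6]
gripper_width: 0.003
```

Request:
move_arm:
  rows:
    - [[0,0,-0.02],[0,0,0]]
    - [[0,0,-0.05],[0,0,0]]
    - [[-0.04,0,-0.05],[0,0,0]]
    - [[-0.073,0,-0.05],[0,0,0]]
    - [[-0.073,0,-0.04],[0,0,0]]
    - [[-0.073,0,-0.02],[0,0,0]]
    - [[-0.073,0,-0.01],[0,0,0]]
    - [[-0.073,0,-0.003],[0,0,0]]
    - [[-0.073,0,0],[0,0,0]]
    - [[-0.073,0,0],[0,0,0]]

```text
clock: 16.05
ee_pos: [0.4949, -0.1342, 0.0511]
ee_rot: [3.13, 0.269, 0.001]
contact_force: [-2.3, 0.7, 5.9]
gripper_width: -0.001
```

Request:
move_arm:
  rows:
    - [[0.0143,-0.0003,-0.0028],[0,0,0]]
    - [[0.0291,-0.0006,-0.0058],[0,0,0]]
    - [[0.044,-0.0009,-0.0088],[0,0,0]]
    - [[0.0593,-0.0012,-0.0117],[0,0,0]]
    - [[0.0593,-0.0012,-0.0117],[0,0,0]]

```text
clock: 16.68
ee_pos: [0.504, -0.1324, 0.053]
ee_rot: [-3.13, -0.269, -0.002]
contact_force: [-1.4, 1.9, 5.9]
gripper_width: -0.003
```

Request:
move_arm:
  rows:
    - [[0.0156,-0.0003,-0.003],[0,0,0]]
    - [[0.0315,-0.0006,-0.0059],[0,0,0]]
    - [[0.0476,-0.0009,-0.0088],[0,0,0]]
    - [[0.0641,-0.0012,-0.0116],[0,0,0]]
    - [[0.0641,-0.0012,-0.0116],[0,0,0]]

```text
clock: 17.3
ee_pos: [0.5136, -0.1306, 0.0549]
ee_rot: [3.13, 0.269, 0.002]
contact_force: [-0.3, 1.3, 5.7]
gripper_width: 0.002
```

Request:
move_arm:
  rows:
    - [[0.0167,-0.0003,-0.0027],[0,0,0]]
    - [[0.0337,-0.0006,-0.0052],[0,0,0]]
    - [[0.0509,-0.0009,-0.0075],[0,0,0]]
    - [[0.0683,-0.0012,-0.0096],[0,0,0]]
    - [[0.086,-0.0015,-0.0115],[0,0,0]]
    - [[0.086,-0.0015,-0.0115],[0,0,0]]

```text
clock: 18.05
ee_pos: [0.5263, -0.1281, 0.0566]
ee_rot: [3.13, 0.269, 0.003]
contact_force: [-0.4, 2.5, 4.8]
gripper_width: -0.001
```

Request:
move_arm:
  rows:
    - [[0,0,-0.1],[0,0,0]]
    - [[0,0,-0.4],[0,0,0]]
    - [[0,0.05,-0.8],[0,0,0]]
    - [[0,0.1,-1],[0,0,0]]
    - [[0,0.1,-1],[0,0,0]]
    - [[0,0.1,-1],[0,0,0]]

```text
clock: 18.8
ee_pos: [0.5272, -0.1427, 0.2045]
ee_rot: [-3.129, -0.269, 0.002]
contact_force: [0.6, -0.7, -0.6]
gripper_width: 0.002
```

Run:
```python
from h import *
s=telemetry.sense(); print(s['clock'],s['ee_pos'])
T=toolT(); p,d=capture('wrist'); cv2.imwrite('pics/w4.png',p); np.savez('pics/w4.npz',d=d,T=T)
d0=np.load('pics/scene0.npy'); p,d=capture('scene'); C=cloud('scene',d)
# tray from scene: rim points
M=(C[...,2]>.018)&(C[...,2]<.032)&(C[...,1]>.19)&(C[...,1]<.43)&(C[...,0]>.42)&(C[...,0]<.62)
r=np.zeros_like(M); r[270:340,135:265]=1; M&=r
print(cv2.minAreaRect(C[M][:,:2].astype(np.float32)))
```

```text
18.8 [ 0.52718027 -0.14266558  0.20445084]
((0.5365639328956604, 0.30906757712364197), (0.19359634816646576, 0.09230759739875793), 87.10841369628906)
```

View pics/w4.png

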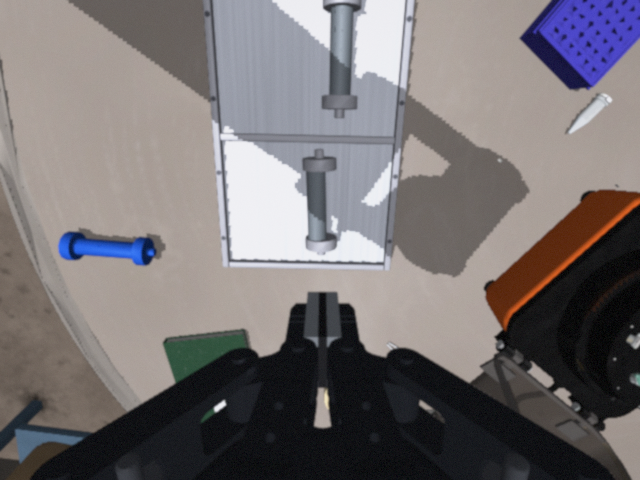

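The right roller, now at (320,203), has advanced and its sleeve is displaced. I measure it.

Run:
```python
from h import *
z=np.load('pics/w4.npz'); C=cloud('wrist',z['d'],z['T'])
ux=np.array([.986,.165,0]);uy=np.array([-.165,.986,0])
for v in range(152,252,6):
    r=C[v,296:345]; k=(r[:,2]>.0365)&(r[:,2]<.08)
    if k.any():
        r=r[k];a=r@ux; i=r[:,2].argmax(); print(v,'x',np.round([a.min(),a.max(),(a.min()+a.max())/2],4),'y',np.round(np.median(r@uy),4),'z',np.round(r[i,2],4))
```

```text
152 x [0.4889 0.4956 0.4922] y -0.1695 z 0.05
158 x [0.4789 0.5064 0.4927] y -0.174 z 0.0538
164 x [0.479  0.5065 0.4927] y -0.1782 z 0.0604
170 x [0.4798 0.5039 0.4918] y -0.183 z 0.0605
176 x [0.4823 0.4973 0.4898] y -0.1883 z 0.0577
182 x [0.4822 0.4974 0.4898] y -0.1932 z 0.0566
188 x [0.4822 0.4974 0.4898] y -0.1982 z 0.0569
194 x [0.4822 0.4983 0.4902] y -0.2033 z 0.0572
200 x [0.4821 0.4984 0.4902] y -0.2085 z 0.0575
206 x [0.4829 0.4984 0.4907] y -0.2136 z 0.0572
212 x [0.4829 0.4985 0.4907] y -0.2188 z 0.0576
218 x [0.4828 0.4985 0.4907] y -0.2243 z 0.0572
224 x [0.4827 0.4986 0.4906] y -0.2294 z 0.0565
230 x [0.4827 0.4986 0.4907] y -0.2349 z 0.0574
236 x [0.4805 0.5077 0.4941] y -0.2411 z 0.0575
242 x [0.4807 0.5087 0.4947] y -0.2453 z 0.0606
248 x [0.4818 0.5068 0.4943] y -0.2508 z 0.0599
```

Travel is 34.3 mm, about 136°, and the sleeve rose 8 mm, so the right roller is the eccentric one. I grasp it by the sleeve.

Request:
move_arm:
  rows:
    - [[-0.042,-0.096,0.3],[0,0,-0.013]]
    - [[-0.042,-0.096,0.6],[0,0,-0.013]]
    - [[-0.042,-0.096,0.8],[0,0,-0.013]]
    - [[-0.042,-0.096,0.93],[0,0,-0.013]]
    - [[-0.042,-0.096,0.93],[0,0,-0.013]]
    - [[-0.042,-0.096,0.93],[0,0,-0.013]]
  jaw: 50
  squeeze: 30

```text
clock: 19.65
ee_pos: [0.5201, -0.1302, 0.0673]
ee_rot: [3.126, 0.301, 0.003]
contact_force: [-0.4, -0.9, 0.6]
gripper_width: 0.586
```

Request:
move_arm:
  rows:
    - [[0,0,0.06],[0,0,0]]
    - [[0,0,0.12],[0,0,0]]
    - [[0,0,0.18],[0,0,0]]
    - [[0,0,0.205],[0,0,0]]
    - [[0,0,0.205],[0,0,0]]
    - [[0,0,0.205],[0,0,0]]

```text
clock: 20.4
ee_pos: [0.5194, -0.13, 0.0356]
ee_rot: [3.127, 0.301, 0.001]
contact_force: [-0.1, 0.6, 1.0]
gripper_width: 0.584
```

Request:
move_arm:
  rows:
    - [[0,0,0],[0,0,0]]
    - [[0,0,0],[0,0,0]]
    - [[0,0,0],[0,0,0]]
    - [[0,0,0],[0,0,0]]
    - [[0,0,0],[0,0,0]]
    - [[0,0,0],[0,0,0]]
  jaw: 0

```text
clock: 21.15
ee_pos: [0.5195, -0.13, 0.0355]
ee_rot: [3.127, 0.301, 0.001]
contact_force: [1.2, -0.3, -0.1]
gripper_width: 0.188
```

Request:
move_arm:
  rows:
    - [[0,0,-0.05],[0,0,0]]
    - [[0,0,-0.15],[0,0,0]]
    - [[0,0,-0.4],[0,0,0]]
    - [[0,0,-0.7],[0,0,0]]
    - [[0,0,-1],[0,0,0]]
    - [[0,0,-1],[0,0,0]]
    - [[0,0,-1],[0,0,0]]

```text
clock: 22.02
ee_pos: [0.5187, -0.1297, 0.1851]
ee_rot: [-3.127, -0.301, 0.001]
contact_force: [-0.4, 0.8, -2.0]
gripper_width: 0.186
```

Request:
move_arm:
  rows:
    - [[0.06,-0.25,0],[0,0,0]]
    - [[0.13,-0.5,0],[0,0,0]]
    - [[0.2,-0.75,0],[0,0,0]]
    - [[0.26,-1,0],[0,0,0]]

```text
clock: 22.52
ee_pos: [0.5274, 0.0261, 0.1828]
ee_rot: [-3.126, -0.3, 0.007]
contact_force: [-0.3, 0.0, -0.9]
gripper_width: 0.187
```

Request:
move_arm:
  rows:
    - [[0.06,-0.25,0],[0,0,0.04]]
    - [[0.13,-0.5,0],[0,0,0.08]]
    - [[0.2,-0.75,0],[0,0,0.12]]
    - [[0.26,-1,0],[0,0,0.156]]
    - [[0.26,-1,0],[0,0,0.156]]
    - [[0.26,-1,0],[0,0,0.156]]

```text
clock: 23.28
ee_pos: [0.5376, 0.1789, 0.1835]
ee_rot: [3.139, -0.083, -0.005]
contact_force: [0.6, 0.3, -2.4]
gripper_width: 0.183
```

Run:
```python
from h import *
s=telemetry.sense(); print(s['clock'],s['ee_pos'],s['ee_rot'],s['joints'],s['gripper_width'])
T=toolT(); p,d=capture('wrist'); cv2.imwrite('pics/w5.png',p); np.savez('pics/w5.npz',d=d,T=T); C=cloud('wrist',d,T)
M=(C[...,2]>.0235)&(C[...,2]<.032)&(C[...,1]>.19)&(C[...,1]<.43)&(C[...,0]>.47)&(C[...,0]<.62)
Q=C[M][:,:2].astype(np.float32); print(len(Q),cv2.minAreaRect(Q))
Q=Q[(Q[:,1]>.22)]
for lo,hi in((.47,.515),(.555,.6)):
    q=Q[(Q[:,0]>lo)&(Q[:,0]<hi)]
    if len(q)>20: f=np.polyfit(q[:,1],q[:,0],1); print('wall',f,np.polyval(f,.29),q[:,1].min(),q[:,1].max())
M=(C[...,2]>.013)&(C[...,2]<.021)&(C[...,1]>.3)&(C[...,1]<.39)&(abs(C[...,0]-.535)<.025); print('cross',np.percentile(C[M],[2,50,98],axis=0))
```

```text
23.275 [0.53758911 0.17892179 0.18353998] [ 3.13928775 -0.08261936 -0.00490338] [ 1.90208957e-01 -4.95861875e-02  1.79608577e+00 -5.22599004e-04
  1.39840380e+00  2.42923045e-01] 0.18304734256090108
4900 ((0.5337489247322083, 0.2793413996696472), (0.13273774087429047, 0.08684144169092178), 86.7826919555664)
wall [0.03064808 0.48721951] 0.4961074469519523 0.22002006 0.34761614
wall [0.05627497 0.55681233] 0.5731320724443991 0.2200991 0.34364188Traceback (most recent call last):
  File "<stdin>", line 10, in <module>
    return _quantile_unchecked(
        a, q, axis, out, overwrite_input, method, keepdims, weights)
    return _ureduce(a,
                    func=_quantile_ureduce_func,
    ...<5 lines>...
                    overwrite_input=overwrite_input,
                    method=method)
    r = func(a, **kwargs)
    result = _quantile(arr,
                       quantiles=q,
    ...<2 lines>...
                       out=out,
                       weights=wgt)
    slices_having_nans = np.isnan(arr[-1, ...])
                                  ~~~^^^^^^^^^
IndexError: index -1 is out of bounds for axis 0 with size 0
```

View pics/w5.png

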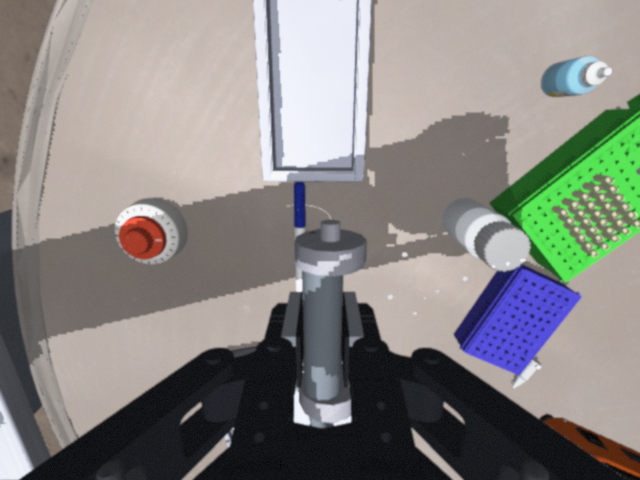

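The roller is held at (330,320). The tray's near end is at row 178, with the marker at (300,205), timer at (148,235) and bottle at (490,235). I go over the long compartment.

Request:
move_arm:
  rows:
    - [[-0.02,-0.25,0],[0,0,0]]
    - [[-0.04,-0.5,0],[0,0,0]]
    - [[-0.059,-0.732,0],[0,0,0]]
    - [[-0.059,-0.732,0.1],[0,0,0]]
    - [[-0.059,-0.732,0.4],[0,0,0]]
    - [[-0.059,-0.732,0.7],[0,0,0]]
    - [[-0.059,-0.732,0.85],[0,0,0]]
    - [[-0.059,-0.732,0.85],[0,0,0]]
    - [[-0.059,-0.732,0.85],[0,0,0]]

```text
clock: 24.45
ee_pos: [0.5364, 0.2889, 0.0588]
ee_rot: [-3.14, 0.085, -0.002]
contact_force: [-0.7, -0.5, -0.8]
gripper_width: 0.186
```

Run:
```python
from h import *
s=telemetry.sense(); print(s['clock'],s['ee_pos'],s['ee_rot'],s['contact_force'])
T=toolT(); p,d=capture('wrist'); cv2.imwrite('pics/w6.png',p); np.savez('pics/w6.npz',d=d,T=T)
```

```text
24.45 [0.53644934 0.28885566 0.05879287] [-3.14013583e+00  8.52716387e-02 -2.08048805e-03] [-0.72364659 -0.52276427 -0.79469194]
```

View pics/w6.png

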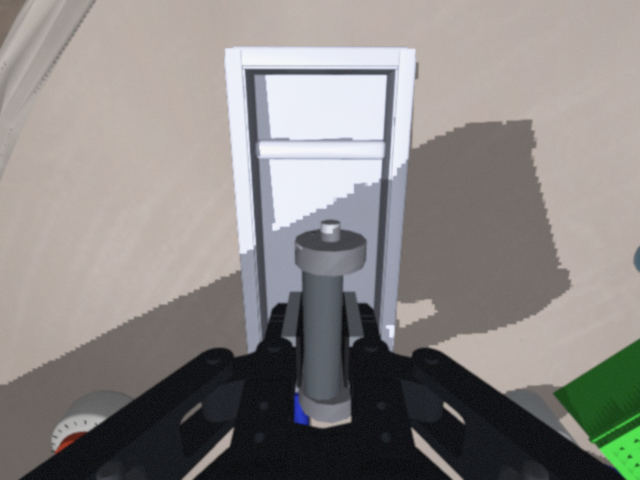

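The roller is centred over the long compartment, with the cross wall beyond it at row 150. I lower it.

Request:
move_arm:
  rows:
    - [[-0.01,0,0.1],[0,0,0]]
    - [[-0.01,0,0.2],[0,0,0]]
    - [[-0.01,0,0.27],[0,0,0]]
    - [[-0.01,0,0.31],[0,0,0]]
    - [[-0.01,0,0.325],[0,0,0]]
    - [[-0.01,0,0.335],[0,0,0]]
    - [[-0.01,0,0.335],[0,0,0]]

```text
clock: 25.38
ee_pos: [0.5343, 0.2898, 0.0079]
ee_rot: [-3.14, 0.083, -0.001]
contact_force: [0.2, 0.5, -1.2]
gripper_width: 0.185
```

Request:
move_arm:
  rows:
    - [[0,0,0.004],[0,0,0]]
    - [[0,0,0.008],[0,0,0]]
    - [[0,0,0.01],[0,0,0]]
    - [[0,0,0.01],[0,0,0]]

```text
clock: 25.88
ee_pos: [0.5341, 0.2897, 0.0061]
ee_rot: [-3.14, 0.084, -0.0]
contact_force: [0.2, 0.0, -0.8]
gripper_width: 0.187
```

Request:
move_arm:
  rows:
    - [[0,0,0.004],[0,0,0]]
    - [[0,0,0.004],[0,0,0]]

```text
clock: 26.12
ee_pos: [0.5342, 0.2897, 0.006]
ee_rot: [3.14, -0.083, -0.0]
contact_force: [-2.0, -0.4, 2.6]
gripper_width: 0.187
```

Request:
move_arm:
  rows:
    - [[0,0,0],[0,0,0]]
    - [[0,0,0],[0,0,0]]
    - [[0,0,0],[0,0,0]]
    - [[0,0,0],[0,0,0]]
  jaw: 26

```text
clock: 26.62
ee_pos: [0.5341, 0.2897, 0.0054]
ee_rot: [3.14, -0.083, -0.0]
contact_force: [-1.2, -0.3, -0.2]
gripper_width: 0.304
```

Request:
move_arm:
  rows:
    - [[0,0,-0.05],[0,0,0]]
    - [[0,0,-0.15],[0,0,0]]
    - [[0,0,-0.3],[0,0,0]]
    - [[0,0,-0.6],[0,0,0]]
    - [[0,0,-0.9],[0,0,0]]
    - [[0,0.3,-1],[0,0,0]]
    - [[0,0.5,-1],[0,0,0]]
    - [[0,0.5,-1],[0,0,0]]

```text
clock: 27.62
ee_pos: [0.5306, 0.2135, 0.1572]
ee_rot: [-3.14, 0.087, -0.003]
contact_force: [-0.2, 0.1, -0.1]
gripper_width: 0.304
```

Run:
```python
from h import *
s=telemetry.sense(); print(s['clock'],s['ee_pos'],s['contact_force'],s['gripper_width'])
p,d=capture('wrist'); q,e=capture('scene')
o=np.vstack([cv2.resize(p,(480,360)),cv2.resize(q[190:345,130:450],(480,232))]); cv2.imwrite('pics/f.png',o)
C0=cloud('scene',np.load('pics/scene0.npy')); C=cloud('scene',e)
for n,(v0,v1,u0,u1) in dict(timer=(294,327,300,338),marker=(272,296,256,312),bottle=(220,266,214,238)).items():
    a=C0[v0:v1,u0:u1].reshape(-1,3); b=C[v0:v1,u0:u1].reshape(-1,3); a=a[a[:,2]>.005];b=b[b[:,2]>.005]; print(n,np.round(np.median(a,0),4),np.round(np.median(b,0),4))
```

```text
27.625 [0.53055204 0.21353276 0.15720883] [-0.18567176  0.0546655  -0.14763996] 0.3040097629367944
timer [0.3642 0.183  0.0248] [0.3642 0.1822 0.0246]
marker [0.5112 0.15   0.0098] [0.5113 0.1491 0.0099]
bottle [0.6606 0.1731 0.0451] [0.6605 0.173  0.0449]
```

View pics/f.png

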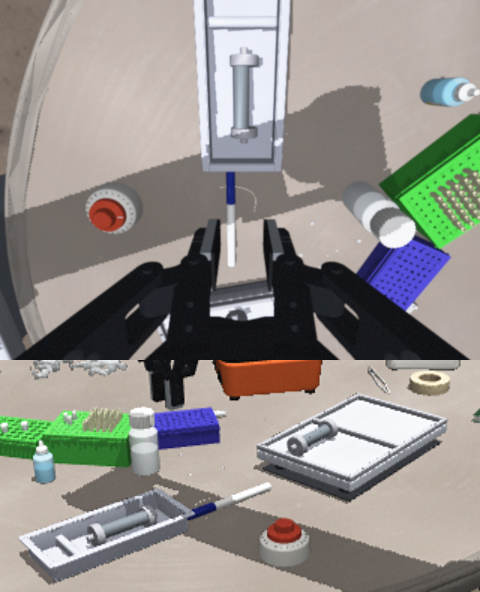

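The final view shows the lifting roller lying flat in the long compartment at (243,95). The true one is still on the plate in the left lane, the bystanders are unmoved and the arm is clear, so I hand in.

```bash
python3 -c "
from rig import arm; print(arm.sign_off())"
```

```text
the job is handed in; nothing more can be done
None
```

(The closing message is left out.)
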